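# Comb the score pencils against the clipboard's clip

### The arm

A 7-joint arm with a two-finger parallel gripper is mounted at the origin on the work surface. World frame = base frame: x ahead of the robot, y to its left, z up, the work surface at z = 0. Lengths are in m, angles in rad, forces in N, time in s.
With the tool pointing down it reaches from about 0.425 to 0.925 m from the base axis. Payload 6.8 kg.
Tool frame: the origin (TCP) lies where the fingers leave the gripper's body, on its centre line; the fingertips stand 80 mm ahead of it and the grasp point (between the pads) lies 61 mm ahead of it; z points along the fingers, y is the line along which they close (so a half turn about z gives the same grasp; the last joint's range is limited). The gripper opens to 88 mm and grips with 3 to 60 N. Pads are 20 mm wide; open, the fingers measure 115 mm over their backs; the gripper's body (75 mm by 178 mm) begins 61 mm behind the grasp point.
Start: joints at [1.049, 0.477, 0.022, 1.555, -0.011, 1.109, -0.083], TCP at [0.271, -0.618, 0.303] pointing down, gripper open.
Joint ranges: [-2.96, 2.96], [-0.34, 2.1], [-1.41, 1.46], [0.24, 2.44], [-1.37, 4.51], [0.17, 1.92], [-2.96, 2.96]. Speed limits (rad/s): [2.39, 2.39, 3.14, 3.14, 3.14, 3.14, 3.14].

### API

Orientations are given as a unit quaternion [x, y, z, w].
In Python, from rig import r gives the robot as it stands.
- The arm moves only by the shell command python3 -m pendant 'ROWS' [FORCE]. ROWS is JSON, a list of rows, each a list of 3 entries, a list of its own where there are three numbers: the turn, a rotation vector about the tool's x, y, z in rad, then the shift along the tool's x, y, z in mm, then the closure, from 0 (fully open) to 1 (shut). A call has 1 to 8 rows; each row is the pose to reach, as a shift and turn from the pose commanded when the call began, along the tool's axes at that moment; what a row does not reach only later rows make up. A row lasts 1/12 s, in which the tool goes at most 41.7 mm and 7.16 degrees, less where a joint would pass 70% of its speed; a pose out of reach is approached as far as the arm can. A call with a gripper value outside its range is refused whole. The fingers move at their own pace and stop on an object; FORCE is the grip in N (left out, the last holds). Time passes only in rows, so rows that repeat a pose let the fingers close. It gives the time, the measured TCP pose, the force, the opening and the grip force at its end, in the units of the state.
- r.observe(): the state, without advancing time (a new reading comes with each control period).
- r.capture(name): name is "scene" or "side" or "wrist"; returns the picture (384x512x3 uint8, red, green, blue); there is no depth.
- r.get_calibration(name): a dict with "fov_y" (degrees; the focal length in pixels is half the picture's height over the tangent of half this angle, whatever the lens; pixels are square), "cx", "cy" (the principal point, pixels), "k1" (the pictures are not rectified: a ray, as slopes to the right and down, at radius r is drawn at 1 + k1 r^2 times it, then the intrinsics apply), "view" (4x4, takes a point from world to camera coordinates); the wrist camera has in their place "mount" (4x4, takes a point from camera to tool coordinates, whose origin is the TCP and whose axes are the flange's). Camera axes: x right, y up, looking along -z (the intrinsics and any distortion apply to the point x, -y, -z); pixel columns grow to the right and rows downward; lengths in m; the calibration is good to about 2 mm. A picture is of the moment at which its call begins: read the wrist's pose just before it. get_calibration takes no time and is no camera call.
- r.sign_off(): hands the job in; it is judged then, once.
Trained networks look in the newest picture that a camera, given by its name, has taken for a name from the list of things; names that differ only in an ending like _2 or _b are one class to them, and where a whole thing is asked for, a point or a joint stands for the part that bears it (a point fixed in the world has none). Each returns a list of dicts, best first, with "score" (0 to 1); they miss things now and then, are a little off and sometimes report something else, mostly with a low value. They report only what shows in the picture. A call takes as long as a camera call.
- r.boxes_of(thing, camera): "point" ([x, y, z] in m, in the coordinates of the camera as it stood for that picture, good to about 4 mm: the middle of the surface that is visible of it).
- r.landmark_of(thing, camera): "point" ([x, y, z] in m, in the coordinates of the camera as it stood for that picture, good to about 4 mm: a listed point, or the origin of a listed thing).
The state is a dict: "t": time; "joints": joint angles; "qvel": joint speeds; "joint_torque": joint torques, N m; "eef_pos": TCP position; "ee_rot": TCP orientation; "contact_force": force on the tool from outside, world axes, zero at the start; "wrist_torque": the same for the moment, N m; "grip_width": finger opening in m; "grasp_force": force on a finger pad.
Only numpy, scipy, OpenCV 4.12 (cv2) and the standard library are available. Lean on these libraries where they do the work, as an engineer would, in place of code of your own. Each camera call takes 0.05 s, during which the arm holds its last target. There are 200 camera calls.

### The job

Take the little wooden rake by its handle and comb the four scattered pencils along the clipboard into one neat row against the edge of its clip: flat on the board, side by side with no wide gaps, parallel to the clip. Move the pencils only with the rake, never with the gripper, then stand the rake upright on the bare table, off the clipboard, and let go. Leave the other things on the table where they are.

Things in the scene. Friction and masses are not known exactly. Their poses are not given: they have to be found in the camera images.
- pencil1_center (a point): Short red hexagonal pencil lying on the clipboard, 8 mm across flats (9.2 mm over corners), 84 mm long with its sharpened tip; 12 g, smooth lacquer. If the row is squeezed hard a pencil rides up. The point is at its centre, 4 mm above the board when it lies flat; its x axis runs along the pencil towards the tip (it may roll about x).
- pencil2_center (a point): Short yellow hexagonal pencil lying on the clipboard, 8 mm across flats (9.2 mm over corners), 84 mm long with its sharpened tip; 12 g, smooth lacquer. If the row is squeezed hard a pencil rides up. The point is at its centre, 4 mm above the board when it lies flat; its x axis runs along the pencil towards the tip (it may roll about x).
- pencil3_center (a point): Short blue hexagonal pencil lying on the clipboard, 8 mm across flats (9.2 mm over corners), 84 mm long with its sharpened tip; 12 g, smooth lacquer. If the row is squeezed hard a pencil rides up. The point is at its centre, 4 mm above the board when it lies flat; its x axis runs along the pencil towards the tip (it may roll about x).
- pencil4_center (a point): Short green hexagonal pencil lying on the clipboard, 8 mm across flats (9.2 mm over corners), 84 mm long with its sharpened tip; 12 g, smooth lacquer. If the row is squeezed hard a pencil rides up. The point is at its centre, 4 mm above the board when it lies flat; its x axis runs along the pencil towards the tip (it may roll about x).
- clip_edge (a point): Middle of the straight edge of the steel spring clip that faces the pencils, at the height of the board's top face. x points from the pencils into the clip, square to its edge; y runs along the edge; z up. The edge is an upright wall 160 mm long and 14 mm high; the clip's lever behind it reaches about 35 mm above the board.
- clipboard: Grey plastic clipboard, fixed flat on the table, 315 mm along x by 230 mm along y, 5 mm thick; origin under its centre, axes as at the clip edge, which lies at x = +115 mm; the open end is at x = -157 mm. All pencils lie between x = -125 and +100 mm at the start.
- rake_grip (a point): Wooden desk rake, 90 g (may differ by a quarter), standing level on its teeth and on a foot at the handle's tail. The point is the centre of the handle where to grip it (near the centre of mass), 38 mm above the underside of teeth and foot. x points along the handle to the head, y along the head, z up. The handle is 16 mm wide and 16 mm high.
- rake: The same rake, same axes, origin 38 mm below the grip point. Handle from x = -100 mm to the head; foot: 12 mm round peg at x = -92 mm. Head: crossbar 14 mm thick, 114 mm long, 18 mm high, its underside 26 mm up, at x = +55 mm. Nine round teeth 6 mm thick, 13 mm apart, at x = +55 mm, y = -52 to +52 mm; leading side at x = +58 mm. Teeth and foot are equally low.
- knight: Bystander: maple chess knight, about 75 mm tall, base 38 mm wide; origin under its base.
- queen: Bystander: black plastic chess queen, 90 mm tall, base 38 mm wide; origin under its base.
- tin: Bystander: steel tin with twist cap, 67 mm wide, 73 mm tall; origin under its base.
- coaster: Bystander: round blue ceramic coaster, 100 mm wide, 8 mm thick, with the mug on it; origin under its centre.
- mug: Bystander: white mug on the coaster, 76 mm wide without its handle, 85 mm tall; origin under its base.
- pencil1: The red pencil again, named by its underside: same axes as its centre point, origin on one flat, 4 mm from the centre.
- pencil2: The yellow pencil again, named by its underside: same axes as its centre point, origin on one flat, 4 mm from the centre.
- pencil3: The blue pencil again, named by its underside: same axes as its centre point, origin on one flat, 4 mm from the centre.
- pencil4: The green pencil again, named by its underside: same axes as its centre point, origin on one flat, 4 mm from the centre.

How it is judged:
On the way:
1. the four pencils lie flat, side by side and parallel to the clip, in a row against its edge (x of pencil1_center in the frame of clip_edge between -0.042 and 0 m and y of pencil1_center in the frame of clip_edge between -0.07 and 0.07 m and z of pencil1_center in the frame of clip_edge between 0 and 0.008 m and angle between the x axis of each of pencil1_center, pencil2_center, pencil3_center, pencil4_center and the y axis of clip_edge, either way round below 0.17 rad and x of pencil2_center in the frame of clip_edge between -0.042 and 0 m and y of pencil2_center in the frame of clip_edge between -0.07 and 0.07 m and z of pencil2_center in the frame of clip_edge between 0 and 0.008 m and x of pencil3_center in the frame of clip_edge between -0.042 and 0 m and y of pencil3_center in the frame of clip_edge between -0.07 and 0.07 m and z of pencil3_center in the frame of clip_edge between 0 and 0.008 m and x of pencil4_center in the frame of clip_edge between -0.042 and 0 m and y of pencil4_center in the frame of clip_edge between -0.07 and 0.07 m and z of pencil4_center in the frame of clip_edge between 0 and 0.008 m), for 0.2 s.
At the end, for the whole second after the job is handed in: Each pencil flat on the board (centre under 8 mm above it), within 10 degrees of parallel to the clip edge, centre at most 42 mm in front of the edge and 70 mm from its middle; rake released, upright on the bare table (grip point under 40.5 mm high, tilt under 0.025 rad) (all of step 1 and height (world z) of rake_grip below 0.0405 m and angle between rake_grip's own z axis and vertical below 0.025 rad); the robot touches nothing.
It fails at once if the gripper or arm touches a pencil (contact force between any of pencil1, pencil2, pencil3, pencil4 and the fingers above 0.3 N or contact force between any of pencil1, pencil2, pencil3, pencil4 and the arm above 0.3 N).
It fails at once if another thing on the table is moved over 30 mm or tipped (distance of any of knight, queen, tin, coaster, mug from where it was at the start of the episode above 0.03 m or angle between any of knight, queen, tin, coaster, mug's own z axis and vertical above 0.35 rad).
It also fails if it takes over 51 s, if anything falls off the work surface, if the arm or the gripper's body presses on something with over 40 N, if the wrist force passes 120 N, or if a joint passes its speed limit or range.

## Working session

There is one attempt and no reset: what is moved stays moved. The work goes in short steps, Python scripts to look and compute and a shell command to move; the robot and the scene stay as the last step left them, time stands still between calls to the robot, and variables do not carry over. Pictures are saved under pics/ and viewed, at most 10 in all, crops included, and the job is handed in when it is done.

```bash
mkdir -p pics; ls; cat > h.py <<'E'
import numpy as np, cv2
from rig import r
from scipy.spatial.transform import Rotation as R
def cam2world(cam,p):
    c=r.get_calibration(cam)
    if 'view' in c: M=np.linalg.inv(np.array(c['view']))
    else:
        s=r.observe(); T=np.eye(4); T[:3,:3]=R.from_quat(s['ee_rot']).as_matrix(); T[:3,3]=s['eef_pos']; M=T@np.array(c['mount'])
    return (M@np.r_[p,1])[:3]
def M_of(cam):
    return np.array([cam2world(cam,v) for v in np.vstack([np.eye(3),np.zeros(3)])])
def px2world(cam,u,v,z):
    c=r.get_calibration(cam); f=192/np.tan(np.radians(c['fov_y'])/2)
    d=np.array([(u-c['cx'])/f,(v-c['cy'])/f]); x=d.copy()
    for _ in range(30): x=d/(1+c['k1']*(x@x))
    o=cam2world(cam,[0,0,0]); w=cam2world(cam,[x[0],-x[1],-1])-o
    return o+w*(z-o[2])/w[2]
def save(cam,name):
    im=r.capture(cam); cv2.imwrite(f'pics/{name}.png',im[:,:,::-1]); return im
E
python3 - <<'E'
from h import *
np.set_printoptions(precision=3,suppress=True)
a=save('scene','scene0'); 
print(r.observe())
names='pencil1_center pencil2_center pencil3_center pencil4_center clip_edge clipboard rake_grip rake knight queen tin mug coaster'.split()
for n in names:
    for d in r.landmark_of(n,'scene')[:2]: print(n,round(d['score'],2),cam2world('scene',d['point']))
b=save('side','side0')
for n in names:
    for d in r.landmark_of(n,'side')[:1]: print('side',n,round(d['score'],2),cam2world('side',d['point']))
cv2.imwrite('pics/both0.png',cv2.resize(np.hstack([a,b])[:,:,::-1],(800,300)))
E
```

```text
pics
{'t': 0.05, 'joints': array([ 1.049,  0.478,  0.022,  1.556, -0.012,  1.109, -0.083]), 'qvel': array([-0.   , -0.002, -0.001, -0.001,  0.001, -0.   ,  0.   ]), 'joint_torque': array([  0.003, -58.463,   1.54 , -27.361,  -0.055,   0.013,   0.   ]), 'eef_pos': array([ 0.271, -0.618,  0.302]), 'ee_rot': array([ 0.979,  0.205, -0.   , -0.001]), 'contact_force': array([-0.319, -0.132, -0.021]), 'wrist_torque': array([-0.031, -0.002,  0.047]), 'grasp_force': 0.0, 'grip_width': 0.08839281998366388}
pencil1_center 0.66 [ 0.538 -0.018  0.001]
pencil1_center 0.36 [0.525 0.073 0.003]
pencil2_center 0.63 [0.56  0.026 0.009]
pencil2_center 0.2 [0.572 0.119 0.002]
pencil3_center 0.57 [0.524 0.079 0.007]
pencil4_center 0.4 [0.579 0.119 0.009]
clip_edge 0.77 [0.554 0.178 0.001]
clip_edge 0.59 [ 0.52  -0.327  0.035]
clipboard 0.72 [ 0.55   0.061 -0.002]
rake_grip 0.84 [ 0.518 -0.325  0.032]
rake 0.45 [0.625 0.392 0.002]
rake 0.36 [ 0.548  0.061 -0.   ]
knight 0.77 [ 0.743 -0.285 -0.004]
queen 0.8 [ 0.782 -0.005  0.   ]
queen 0.38 [0.56  0.026 0.011]
tin 0.87 [0.619 0.39  0.001]
tin 0.62 [0.577 0.119 0.009]
mug 0.78 [0.353 0.417 0.005]
coaster 0.45 [ 0.356  0.412 -0.006]
side pencil1_center 0.54 [ 0.532 -0.023  0.01 ]
side pencil2_center 0.45 [0.558 0.022 0.009]
side pencil3_center 0.48 [0.519 0.072 0.016]
side pencil4_center 0.63 [0.568 0.121 0.015]
side clip_edge 0.63 [0.548 0.178 0.001]
side clipboard 0.68 [0.542 0.06  0.005]
side rake_grip 0.55 [ 0.52  -0.326  0.038]
side rake 0.66 [ 0.52  -0.325  0.003]
side knight 0.67 [ 0.739 -0.285  0.006]
side queen 0.78 [ 0.781 -0.004  0.006]
side tin 0.79 [0.617 0.393 0.   ]
side mug 0.87 [0.348 0.413 0.008]
```

View pics/scene0.png

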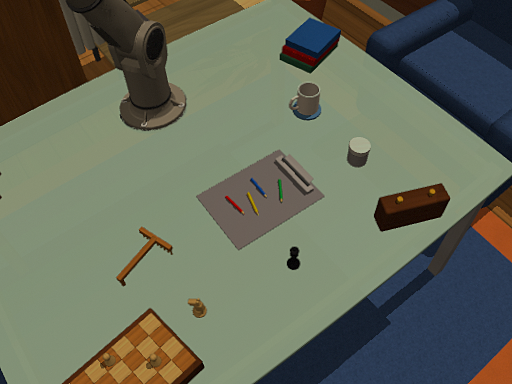

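View pics/side0.png

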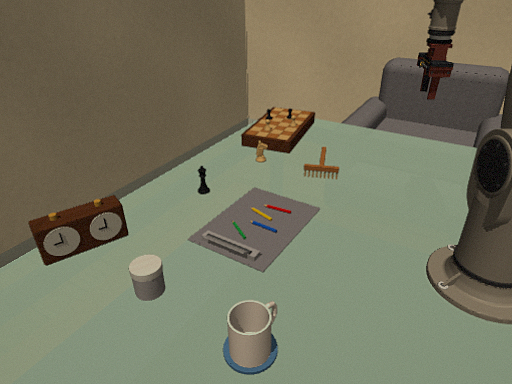

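```bash
cat > meas.py <<'E'
from h import *
np.set_printoptions(precision=3,suppress=True)
def pencils(im,cam='scene',roi=None,lab=''):
    hsv=cv2.cvtColor(im,cv2.COLOR_RGB2HSV); H,S,V=[hsv[...,i].astype(int) for i in range(3)]
    m={'red':((H<6)|(H>172))&(S>150)&(V>80),'yellow':(H>18)&(H<33)&(S>120)&(V>80),'blue':(H>100)&(H<125)&(S>120)&(V>60),'green':(H>45)&(H<80)&(S>110)&(V>50)}
    for k,a in m.items():
        a=a.astype(np.uint8)
        if roi is not None: q=np.zeros_like(a); x0,y0,x1,y1=roi; q[y0:y1,x0:x1]=1; a=a*q
        n,l,st,c=cv2.connectedComponentsWithStats(a)
        if n<2: print(k,'none'); continue
        i=1+np.argmax(st[1:,4]); ys,xs=np.where(l==i)
        P=np.array([px2world(cam,x,y,.010)[:2] for x,y in zip(xs,ys)])
        mu=P.mean(0); w,v=np.linalg.eigh(np.cov(P.T)); d=v[:,1]; t=(P-mu)@d
        print(k,st[i,4],'ctr',mu+d*(t.max()+t.min())/2,'len',np.ptp(t),'ang',np.degrees(np.arctan2(d[1],d[0])))
if __name__=='__main__':
    im=cv2.imread('pics/scene0.png')[:,:,::-1].copy()
    pencils(im,roi=(195,148,325,250))
    for n,(u,v,z) in dict(c1=(197,197,.005),c2=(279,150,.005),c3=(324,195,.005),c4=(239,249,.005),tail=(120,278,.038),h1=(141,230,.04),h2=(172,248,.04)).items(): print(n,px2world('scene',u,v,z))
    a=cv2.resize(im[140:260,185:335],None,fx=4,fy=4,interpolation=cv2.INTER_CUBIC)
    b=cv2.resize(im[215:295,105:185],None,fx=2.4,fy=2.4,interpolation=cv2.INTER_CUBIC)
    b=np.vstack([b,np.zeros((a.shape[0]-b.shape[0],b.shape[1],3),np.uint8)])
    cv2.imwrite('pics/crop0.png',np.hstack([a,b])[:,:,::-1])
E
python3 meas.py
```

```text
red 57 ctr [ 0.526 -0.019] len 0.07237450011414276 ang -174.92447811240265
yellow 79 ctr [0.563 0.025] len 0.08775935984041039 ang 163.76147793393193
blue 51 ctr [0.519 0.075] len 0.07054757904994163 ang 176.362806909743
green 56 ctr [0.569 0.123] len 0.07113981494088878 ang 146.63549894642193
c1 [ 0.439 -0.092  0.005]
c2 [0.446 0.218 0.005]
c3 [0.667 0.215 0.005]
c4 [ 0.66  -0.095  0.005]
tail [ 0.554 -0.41   0.038]
h1 [ 0.459 -0.29   0.04 ]
h2 [ 0.562 -0.249  0.04 ]
```

View pics/crop0.png

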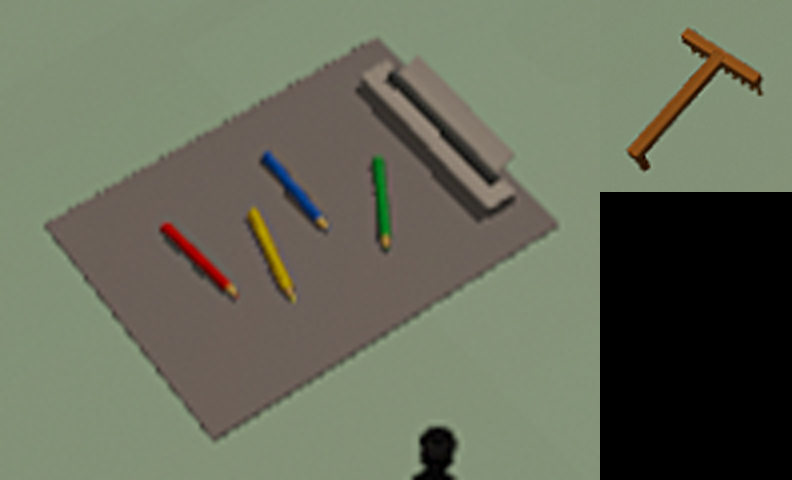

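The scene shows the rake near pixel (145,255), four pencils around (225-285, 180-215), and the clip at (295,172). The board's x axis runs at about 89° in the world, and the rake handle at about 110°. The networks agree with the pixel geometry, so I'll move above the rake.

```bash
cat > go.py <<'E'
import sys
from h import *
def rel(x,y,z,yaw):   # yaw = world angle of tool x, deg
    s=r.observe(); A=R.from_quat(s['ee_rot']); c=np.radians(yaw)
    B=R.from_matrix(np.array([[np.cos(c),np.sin(c),0],[np.sin(c),-np.cos(c),0],[0,0,-1]]))
    print('turn',(A.inv()*B).as_rotvec().round(3),'shift mm',(A.inv().apply(np.array([x,y,z])-s['eef_pos'])*1000).round(1),'t',round(s['t'],2))
if __name__=='__main__': rel(*map(float,sys.argv[1:5]))
E
python3 go.py .519 -.325 .26 110
```

```text
turn [ 0.    -0.    -1.506] shift mm [ 344.5 -168.8   42.7] t 1.4
```

```bash
python3 -m pendant '[[[0,0,-0.12],[40,-20,5],0],[[0,0,-0.24],[78,-38,10],0],[[0,0,-0.36],[116,-57,15],0],[[0,0,-0.48],[154,-75,20],0],[[0,0,-0.6],[192,-94,25],0],[[0,0,-0.72],[230,-113,30],0],[[0,0,-0.84],[268,-131,35],0],[[0,0,-0.96],[300,-147,40],0]]' 30
python3 go.py .519 -.325 .26 110
```

```text
t: 2.07
eef_pos: [0.4861, -0.3637, 0.2633]
ee_rot: [0.771, 0.636, 0.0, 0.0]
contact_force: [-0.3, 0.4, -0.3]
grip_width: 0.0879
grasp_force: 0.0
turn [ 0.001  0.001 -0.54 ] shift mm [44.2 24.9  3.3] t 2.07
```

```bash
python3 -m pendant '[[[0,0,-0.12],[11,6,1],0],[[0,0,-0.24],[22,12,2],0],[[0,0,-0.36],[33,19,3],0],[[0,0,-0.46],[40,23,3],0],[[0,0,-0.54],[44,25,3],0],[[0,0,-0.54],[44,25,3],0]]'
python3 - <<'E'
from h import *
np.set_printoptions(precision=3,suppress=True)
s=r.observe();print(s['eef_pos'],s['ee_rot'],s['joints'])
im=save('wrist','w1')
for n in ('rake_grip','rake'):
    for d in r.landmark_of(n,'wrist')[:1]: print(n,d['score'],cam2world('wrist',d['point']))
E
```

```text
t: 2.57
eef_pos: [0.519, -0.3258, 0.2601]
ee_rot: [0.574, 0.819, 0.0, 0.0]
contact_force: [-0.5, -0.9, -0.3]
grip_width: 0.0874
grasp_force: 0.0
[ 0.519 -0.326  0.26 ] [0.574 0.819 0.    0.   ] [ 0.762  0.448 -0.401  1.731  0.201  1.002  0.636]
rake_grip 0.69 [ 0.517 -0.327  0.04 ]
rake 0.57 [ 0.519 -0.324 -0.   ]
```

View pics/w1.png

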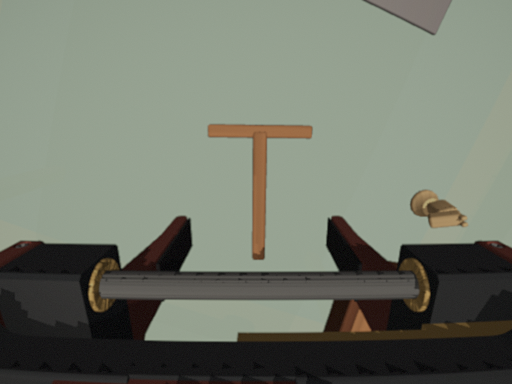

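The wrist view shows the rake nearly aligned with the tool: tail top at (258,252), head centre at (260,131), head ends at (208,131) and (312,132).

```bash
python3 - <<'E'
from h import *
np.set_printoptions(precision=4,suppress=True)
t=px2world('wrist',258,250,.046);h=px2world('wrist',260.3,128,.044);a=px2world('wrist',208.5,130,.044);b=px2world('wrist',312,131.5,.044)
an=lambda d:np.degrees(np.arctan2(d[1],d[0]))
print(t,h,a,b,np.linalg.norm(h-t),np.linalg.norm(a-b),an(h-t),an(b-a)+90)
m=(a+b)/2;d=(h-t)/np.linalg.norm(h-t);print('grip',m-d*.055, h-d*.062)
E
python3 go.py .518 -.325 .11 110
```

```text
[ 0.545 -0.405  0.046] [ 0.4995 -0.2686  0.044 ] [ 0.4473 -0.2892  0.044 ] [ 0.5535 -0.2533  0.044 ] 0.14386198015034657 0.11208459777054235 108.46121691132652 108.67911762815274
grip [ 0.5178 -0.3234  0.0448] [ 0.5191 -0.3274  0.0449]
turn [-0.     0.    -0.009] shift mm [  2.3   1.1 150. ] t 2.72
```

```bash
python3 -m pendant '[[[0,0,0.015],[1,1,35],0],[[0,0,0.015],[1,1,70],0],[[0,0,0.015],[1,1,105],0],[[0,0,0.015],[1,1,130],0],[[0,0,0.015],[1,1,148],0],[[0,0,0.015],[1,1,157],0],[[0,0,0.015],[1,1,161],0],[[0,0,0.015],[1,1,161],0]]'
python3 go.py .518 -.325 .099 108.6
python3 -m pendant '[[[0,0,0],[0,0,0],0.5],[[0,0,0],[0,0,0],0.9],[[0,0,0],[0,0,0],1],[[0,0,0],[0,0,0],1],[[0,0,0],[0,0,0],1],[[0,0,0],[0,0,0],1],[[0,0,0],[0,0,0],1],[[0,0,0],[0,0,0],1]]' 30
```

```text
t: 3.38
eef_pos: [0.5185, -0.326, 0.0989]
ee_rot: [0.583, 0.813, -0.0, -0.0]
contact_force: [-1.0, 0.1, -0.1]
grip_width: 0.0875
grasp_force: 0.0
turn [-0.001 -0.     0.002] shift mm [ 1.2 -0.2 -0.1] t 3.38
t: 4.05
eef_pos: [0.5188, -0.3257, 0.0992]
ee_rot: [0.582, 0.813, 0.0, 0.0]
contact_force: [0.1, 0.6, 0.2]
grip_width: 0.0381
grasp_force: 0.0
```

```bash
python3 -m pendant '[[[0,0,0],[0,0,0],1],[[0,0,0],[0,0,0],1],[[0,0,0],[0,0,0],1],[[0,0,0],[0,0,0],1],[[0,0,0],[0,0,0],1],[[0,0,0],[0,0,0],1]]' 30
python3 go.py .519 -.325 .16 108.6
```

```text
t: 4.55
eef_pos: [0.5187, -0.3257, 0.0991]
ee_rot: [0.582, 0.813, 0.0, 0.0]
contact_force: [0.8, 0.6, -0.1]
grip_width: 0.0158
grasp_force: 30.0
turn [ 0.    -0.     0.003] shift mm [  0.5   0.5 -60.9] t 4.55
```

```bash
python3 -m pendant '[[[0,0,0],[0,0,-15],1],[[0,0,0],[0,0,-40],1],[[0,0,0.06],[10,4,-70],1],[[0,0,0.12],[40,10,-95],1],[[0,0,0.18],[75,20,-115],1],[[0,0,0.25],[110,35,-130],1],[[0,0,0.3],[140,50,-145],1],[[0,0,0.35],[165,62,-160],1]]'
python3 go.py .546 -.07 .27 88.5
```

```text
t: 5.22
eef_pos: [0.5241, -0.1465, 0.26]
ee_rot: [0.715, 0.699, 0.0, -0.0]
contact_force: [0.9, 0.3, -1.4]
grip_width: 0.0154
grasp_force: 30.0
turn [ 0.    -0.     0.004] shift mm [77.  20.2 -9.9] t 5.22
```

```bash
python3 -m pendant '[[[0,0,0.004],[30,8,-4],1],[[0,0,0.004],[60,16,-8],1],[[0,0,0.004],[77,20,-10],1],[[0,0,0.004],[77,20,-10],1],[[0,0,0.004],[77,20,-10],1]]'
python3 - <<'E'
from h import *
np.set_printoptions(precision=4,suppress=True)
s=r.observe();print(s['eef_pos'],s['ee_rot'])
im=save('wrist','w2')
for n in ('clip_edge','pencil4_center','pencil1_center','clipboard'):
    for d in r.landmark_of(n,'wrist')[:1]: print(n,d['score'],cam2world('wrist',d['point']))
E
```

```text
t: 5.63
eef_pos: [0.5459, -0.072, 0.2691]
ee_rot: [0.715, 0.699, -0.0, -0.0]
contact_force: [-1.0, -0.7, -1.0]
grip_width: 0.0163
grasp_force: 30.0
[ 0.5459 -0.072   0.2691] [ 0.7153  0.6988 -0.0001 -0.    ]
pencil4_center 0.89 [0.5687 0.1122 0.0088]
pencil1_center 0.53 [ 0.5272 -0.0235  0.0063]
clipboard 0.81 [ 0.5483  0.0611 -0.0036]
```

View pics/w2.png

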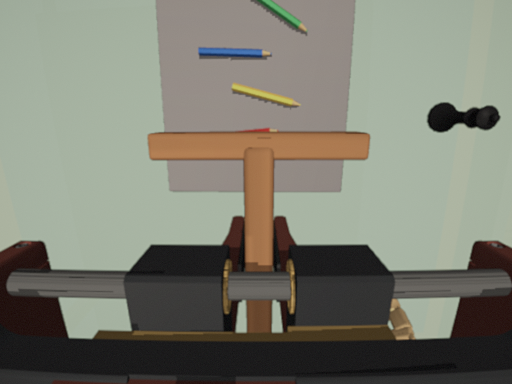

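The wrist view shows the board's open end from (168,191) to (343,191), with green, blue and yellow in view, red half hidden at (270,131), and the rake head square to the board. I'll calculate the board's axes next.

```bash
python3 - <<'E'
from meas import *
im=cv2.imread('pics/w2.png')[:,:,::-1].copy()
p={k:px2world('wrist',u,v,.005) for k,(u,v) in dict(L0=(168,191),R0=(343,191),L1=(163,70),R1=(350,70),L2=(160,10),R2=(354.5,5)).items()}
for k in p: print(k,p[k])
an=lambda d:np.degrees(np.arctan2(d[1],d[0]))
print(an(p['L2']-p['L0']),an(p['R2']-p['R0']),an(p['R0']-p['L0'])+90)
pencils(im,'wrist',roi=(150,0,360,132))
s=r.observe(); y=2*np.arctan2(s['ee_rot'][1],s['ee_rot'][0]); print('toolyaw',np.degrees(y))
print('head z.12ish', px2world('wrist',150,140,.269-.061+.006),px2world('wrist',368,140,.269-.061+.006))
E
python3 go.py .546 -.125 .15 88.5
```

```text
L0 [ 0.424 -0.093  0.005]
R0 [ 0.657 -0.099  0.005]
L1 [0.435 0.058 0.005]
R1 [0.659 0.051 0.005]
L2 [0.438 0.123 0.005]
R2 [0.661 0.122 0.005]
86.42411608501968 89.0372763911191 88.39499712026279
red 45 ctr [ 0.546 -0.017] len 0.02601457596745308 ang -179.18250317797717
yellow 460 ctr [0.553 0.025] len 0.07354883469571083 ang 163.85891402859718
turn [-0.001  0.001 -0.002] shift mm [-50.3   2.  118.7] t 5.88Traceback (most recent call last):
  File "<stdin>", line 7, in <module>
  File "meas.py", line 12, in pencils
    P=np.array([px2world(cam,x,y,.010)[:2] for x,y in zip(xs,ys)])
                ~~~~~~~~^^^^^^^^^^^^^^
  File "h.py", line 16, in px2world
    o=cam2world(cam,[0,0,0]); w=cam2world(cam,[x[0],-x[1],-1])-o
                                ~~~~~~~~~^^^^^^^^^^^^^^^^^^^^^
  File "h.py", line 8, in cam2world
    s=r.observe(); T=np.eye(4); T[:3,:3]=R.from_quat(s['ee_rot']).as_matrix(); T[:3,3]=s['eef_pos']; M=T@np.array(c['mount'])
ValueError: time passes only in moves, steps and waits
```

```bash
python3 -m pendant '[[[0,0,0],[-25,1,20],1],[[0,0,0],[-50,2,50],1],[[0,0,0],[-52,2,85],1],[[0,0,0],[-52,2,120],1],[[0,0,0],[-52,2,145],1],[[0,0,0],[-52,2,157],1],[[0,0,0],[-52,2,163],1],[[0,0,0],[-52,2,163],1]]'
python3 go.py .546 -.125 .1055 88.3
```

```text
t: 6.55
eef_pos: [0.5464, -0.1253, 0.1056]
ee_rot: [0.716, 0.698, -0.0, -0.0]
contact_force: [-1.1, 0.9, -0.6]
grip_width: 0.016
grasp_force: 30.0
turn [-0.001 -0.     0.003] shift mm [ 0.3 -0.4  0.1] t 6.55
```

```bash
for i in 1; do python3 -m pendant '[[[0,0,0],[4,0,0],1],[[0,0,0],[9,0,0],1],[[0,0,0],[14,0,0],1],[[0,0,0],[19,0,0],1],[[0,0,0],[24,0,0],1],[[0,0,0],[29,0,0],1],[[0,0,0],[34,0,0],1],[[0,0,0],[40,0,0],1]]'; python3 -m pendant '[[[0,0,0],[5,0,0],1],[[0,0,0],[10,0,0],1],[[0,0,0],[15,0,0],1],[[0,0,0],[20,0,0],1],[[0,0,0],[25,0,0],1],[[0,0,0],[30,0,0],1],[[0,0,0],[35,0,0],1],[[0,0,0],[40,0,0],1]]'; python3 -m pendant '[[[0,0,0],[5,0,0],1],[[0,0,0],[10,0,0],1],[[0,0,0],[15,0,0],1],[[0,0,0],[20,0,0],1],[[0,0,0],[25,0,0],1],[[0,0,0],[30,0,0],1],[[0,0,0],[35,0,0],1],[[0,0,0],[40,0,0],1]]'; done
python3 - <<'E'
from h import *
a=save('scene','s1'); b=save('side','d1')
f=lambda i,x,y,w,h,s:cv2.resize(i[y:y+h,x:x+w],None,fx=s,fy=s,interpolation=cv2.INTER_CUBIC)
cv2.imwrite('pics/c1.png',np.hstack([f(a,190,130,135,130,2.9),f(b,185,165,135,130,2.9)])[:,:,::-1])
print(r.observe()['eef_pos'])
E
```

```text
t: 7.22
eef_pos: [0.5477, -0.0846, 0.1062]
ee_rot: [0.716, 0.698, -0.0, 0.0]
contact_force: [0.1, -0.1, -1.2]
grip_width: 0.016
grasp_force: 30.0
t: 7.88
eef_pos: [0.5487, -0.0446, 0.106]
ee_rot: [0.716, 0.698, -0.0, -0.0]
contact_force: [0.3, -0.1, -0.8]
grip_width: 0.016
grasp_force: 30.0
t: 8.55
eef_pos: [0.5498, -0.0046, 0.1061]
ee_rot: [0.716, 0.698, -0.0, 0.0]
contact_force: [-0.3, -0.2, -1.2]
grip_width: 0.0161
grasp_force: 30.0
[ 0.54979972 -0.00378153  0.10615297]
```

View pics/c1.png

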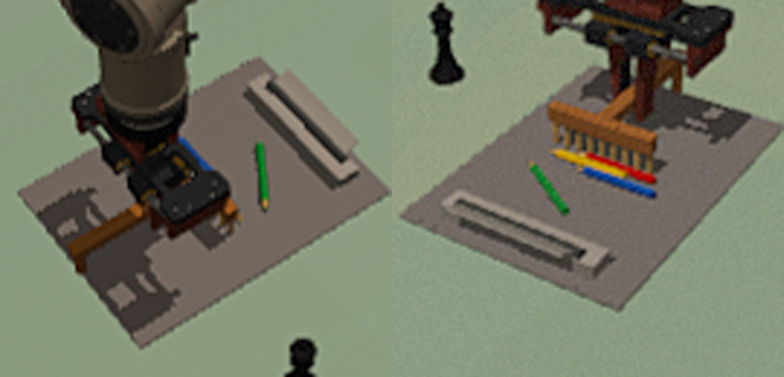

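The side view shows red, yellow and blue gathered in front of the teeth, with green slanted ahead of them, so the sweep is working and I'll continue.

```bash
python3 -m pendant '[[[0,0,0],[4,0,0],1],[[0,0,0],[8,0,0],1],[[0,0,0],[12,0,0],1],[[0,0,0],[16,0,0],1],[[0,0,0],[20,0,0],1],[[0,0,0],[24,0,0],1],[[0,0,0],[28,0,0],1],[[0,0,0],[32,0,0],1]]'; python3 -m pendant '[[[0,0,0],[4,0,0],1],[[0,0,0],[8,0,0],1],[[0,0,0],[12,0,0],1],[[0,0,0],[15,0,0],1],[[0,0,0],[18,0,0],1],[[0,0,0],[21,0,0],1],[[0,0,0],[24,0,0],1],[[0,0,0],[27,0,0],1]]'; python3 -m pendant '[[[0,0,0],[2,0,0],1],[[0,0,0],[4,0,0],1],[[0,0,0],[6,0,0],1],[[0,0,0],[8,0,0],1],[[0,0,0],[10,0,0],1],[[0,0,0],[12,0,0],1],[[0,0,0],[13,0,0],1],[[0,0,0],[14,0,0],1]]'
python3 - <<'E'
from h import *
a=save('scene','s2'); b=save('side','d2')
f=lambda i,x,y,w,h,s:cv2.resize(i[y:y+h,x:x+w],None,fx=s,fy=s,interpolation=cv2.INTER_CUBIC)
cv2.imwrite('pics/c2.png',np.hstack([f(a,240,130,90,90,4.4),f(b,185,185,90,90,4.4)])[:,:,::-1])
s=r.observe();print(s['eef_pos'],s['contact_force'])
E
```

```text
t: 9.32
eef_pos: [0.5506, 0.0274, 0.1061]
ee_rot: [0.716, 0.698, 0.0, 0.0]
contact_force: [0.1, -0.3, -0.8]
grip_width: 0.0157
grasp_force: 30.0
t: 9.98
eef_pos: [0.5513, 0.0541, 0.1061]
ee_rot: [0.716, 0.698, -0.0, 0.0]
contact_force: [0.4, 0.2, -0.6]
grip_width: 0.0158
grasp_force: 30.0
t: 10.65
eef_pos: [0.5517, 0.0681, 0.1061]
ee_rot: [0.716, 0.698, 0.0, 0.0]
contact_force: [-0.4, -0.3, -1.9]
grip_width: 0.0157
grasp_force: 30.0
[0.55162102 0.06813266 0.10607692] [ 0.1460293   0.43117815 -1.84369618]
```

View pics/c2.png

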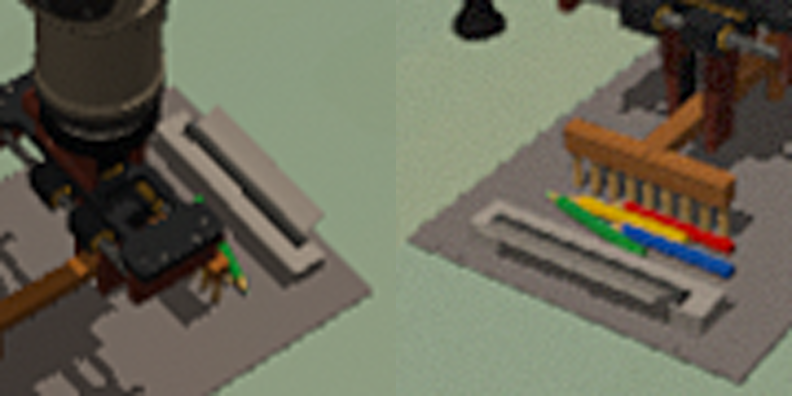

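The side view shows green and blue in front, overlapping at their ends, with yellow and red behind, all flat and about 15 mm short of the clip. I'll push gently while watching the force.

```bash
python3 -m pendant '[[[0,0,0],[1,0,0],1],[[0,0,0],[2,0,0],1],[[0,0,0],[3,0,0],1],[[0,0,0],[4,0,0],1],[[0,0,0],[5,0,0],1],[[0,0,0],[6,0,0],1],[[0,0,0],[7,0,0],1],[[0,0,0],[8,0,0],1]]'
python3 - <<'E'
from h import *
a=save('scene','s3'); b=save('side','d3')
f=lambda i,x,y,w,h,s:cv2.resize(i[y:y+h,x:x+w],None,fx=s,fy=s,interpolation=cv2.INTER_CUBIC)
cv2.imwrite('pics/c3.png',f(b,195,205,75,60,9)[:,:,::-1])
s=r.observe();print(s['eef_pos'],s['contact_force'])
E
```

```text
t: 11.42
eef_pos: [0.5518, 0.076, 0.1061]
ee_rot: [0.716, 0.698, 0.0, 0.0]
contact_force: [0.6, 0.0, -1.3]
grip_width: 0.0159
grasp_force: 30.0
[0.55186867 0.07617954 0.10611792] [ 0.39299418 -0.24407132 -0.30184444]
```

View pics/c3.png

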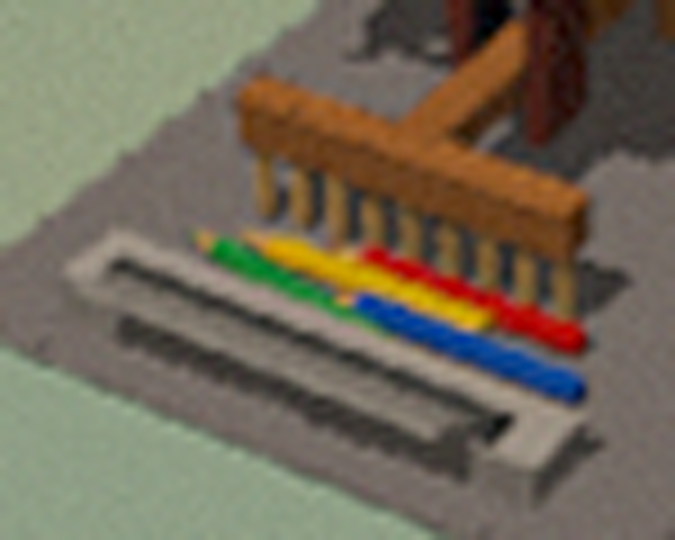

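Green's butt end now touches the clip, and the blue tip lies just behind it. All four are still flat, so I'll press on a few millimetres.

```bash
python3 -m pendant '[[[0,0,0],[0.5,0,0],1],[[0,0,0],[1,0,0],1],[[0,0,0],[1.5,0,0],1],[[0,0,0],[2,0,0],1],[[0,0,0],[2.5,0,0],1],[[0,0,0],[3,0,0],1],[[0,0,0],[3.5,0,0],1],[[0,0,0],[4,0,0],1]]'
python3 - <<'E'
from h import *
a=save('scene','s4'); b=save('side','d4')
f=lambda i,x,y,w,h,s:cv2.resize(i[y:y+h,x:x+w],None,fx=s,fy=s,interpolation=cv2.INTER_CUBIC)
cv2.imwrite('pics/c4.png',f(b,195,205,75,60,9)[:,:,::-1])
s=r.observe();print(s['eef_pos'],s['contact_force'])
E
```

```text
t: 12.18
eef_pos: [0.552, 0.08, 0.1061]
ee_rot: [0.716, 0.698, 0.0, 0.0]
contact_force: [0.5, -0.1, -1.2]
grip_width: 0.0156
grasp_force: 30.0
[0.5519529  0.08004793 0.10609086] [ 0.07058338 -0.90844195 -1.2048932 ]
```

View pics/c4.png

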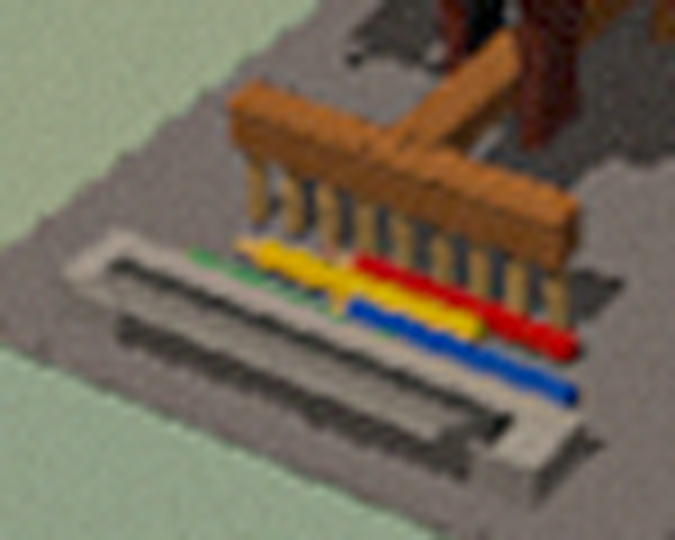

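Green is flush with the clip, and blue, yellow and red are stacked behind it nearly parallel. I'll get the numbers from colour segmentation of the saved side picture.

```bash
cat > fin.py <<'E'
from h import *
np.set_printoptions(precision=4,suppress=True)
def rep(im,roi=(195,205,275,270)):
    x0,y0,x1,y1=roi; hsv=cv2.cvtColor(im,cv2.COLOR_RGB2HSV); H,S,V=[hsv[...,i].astype(int) for i in range(3)]
    m={'red':((H<5)|(H>172))&(S>170)&(V>100),'yellow':(H>20)&(H<33)&(S>170)&(V>120),'blue':(H>100)&(H<125)&(S>130),'green':(H>45)&(H<80)&(S>110)}
    c=np.radians(88.4); ex=np.array([np.cos(c),np.sin(c)]); ey=np.array([-ex[1],ex[0]]); o=np.array([.5515,.1763])
    for k,a in m.items():
        q=np.zeros(a.shape,bool); q[y0:y1,x0:x1]=1; ys,xs=np.where(a&q)
        if len(xs)<6: print(k,len(xs)); continue
        P=np.array([px2world('side',x,y,.011)[:2] for x,y in zip(xs,ys)])-o
        X,Y=P@ex,P@ey; p=np.polyfit(Y,X,1)
        print(k,len(xs),'x mean %.4f y range %.3f..%.3f angle deg %.1f'%(X.mean(),Y.min(),Y.max(),np.degrees(np.arctan(p[0]))))
if __name__=='__main__':
    for n in ('d3','d4'): print(n); rep(cv2.imread(f'pics/{n}.png')[:,:,::-1].copy())
E
python3 fin.py
```

```text
d3
red 49 x mean -0.0378 y range -0.012..0.058 angle deg 3.8
yellow 58 x mean -0.0285 y range -0.042..0.033 angle deg -2.0
blue 77 x mean -0.0221 y range -0.058..0.071 angle deg 28.0
green 34 x mean -0.0162 y range -0.053..0.002 angle deg 4.8
d4
red 50 x mean -0.0342 y range -0.012..0.058 angle deg 3.7
yellow 54 x mean -0.0244 y range -0.042..0.033 angle deg -1.6
blue 55 x mean -0.0186 y range -0.050..0.071 angle deg 21.4
green 4
```

Everything is within limits: red, the rearmost, is about 34 mm from the edge, and the angles are under 4°. Blue's fit is polluted by stray pixels, and the picture shows it about 3° off. I'll back off and lift.

```bash
python3 -m pendant '[[[0,0,0],[-2,0,0],1],[[0,0,0],[-6,0,0],1],[[0,0,0],[-14,0,0],1],[[0,0,0],[-24,0,-2],1],[[0,0,0],[-40,0,-15],1],[[0,0,0],[-65,0,-35],1],[[0,0,0],[-95,0,-55],1],[[0,0,0],[-130,0,-70],1]]'
python3 - <<'E'
from fin import *
b=save('side','d5'); rep(b); a=save('scene','s5')
for n in ('pencil1_center','pencil2_center','pencil3_center','pencil4_center'):
    for d in r.landmark_of(n,'scene')[:1]: print(n,d['score'],cam2world('scene',d['point']))
E
python3 go.py .5187 -.3257 .15 108.4
```

```text
t: 12.95
eef_pos: [0.5486, -0.0509, 0.1777]
ee_rot: [0.716, 0.698, 0.001, 0.0]
contact_force: [0.0, -0.5, -1.2]
grip_width: 0.0158
grasp_force: 30.0
red 50 x mean -0.0340 y range -0.015..0.058 angle deg 3.3
yellow 56 x mean -0.0245 y range -0.042..0.033 angle deg -1.2
blue 54 x mean -0.0160 y range -0.002..0.071 angle deg -0.3
green 1
pencil1_center 0.38 [0.5411 0.1484 0.0019]
pencil2_center 0.59 [0.5623 0.1532 0.0077]
pencil4_center 0.61 [0.5834 0.1713 0.0079]
turn [-0.001 -0.001 -0.347] shift mm [-276.7  -22.3   25.7] t 13.25
```

```bash
python3 -m pendant '[[[0,0,-0.05],[-36,-3,2],1],[[0,0,-0.1],[-73,-6,4],1],[[0,0,-0.15],[-110,-9,6],1],[[0,0,-0.2],[-147,-12,8],1],[[0,0,-0.25],[-184,-15,12],1],[[0,0,-0.3],[-221,-18,18],1],[[0,0,-0.347],[-258,-21,23],1],[[0,0,-0.347],[-277,-22,26],1]]'
python3 go.py .5187 -.3257 .102 108.4
```

```text
t: 13.92
eef_pos: [0.5177, -0.3303, 0.1486]
ee_rot: [0.585, 0.811, -0.001, -0.001]
contact_force: [0.8, -0.9, -0.7]
grip_width: 0.0161
grasp_force: 30.0
turn [-0.002  0.    -0.   ] shift mm [ 4.1  2.5 46.6] t 13.92
```

```bash
python3 -m pendant '[[[0,0,0],[0,0,15],1],[[0,0,0],[0,0,30],1],[[0,0,0],[0,0,40],1],[[0,0,0],[0,0,45],1],[[0,0,0],[0,0,47],1],[[0,0,0],[0,0,48.5],1],[[0,0,0],[0,0,49.5],1],[[0,0,0],[0,0,49.5],1]]'
python3 go.py .5187 -.3257 .0991 108.4
```

```text
t: 14.58
eef_pos: [0.5198, -0.3262, 0.1011]
ee_rot: [0.585, 0.811, 0.0, 0.0]
contact_force: [-1.3, -0.6, -0.9]
grip_width: 0.0158
grasp_force: 30.0
turn [0.001 0.001 0.   ] shift mm [ 0.8 -0.9  2. ] t 14.58
```

```bash
python3 -m pendant '[[[0,0,0],[0,0,0.7],1],[[0,0,0],[0,0,1.4],1],[[0,0,0],[0,0,2],1],[[0,0,0],[0,0,2],1]]'
python3 -m pendant '[[[0,0,0],[0,0,0],0.6],[[0,0,0],[0,0,0],0.5],[[0,0,0],[0,0,0],0.5],[[0,0,0],[0,0,0],0.5],[[0,0,0],[0,0,0],0.4],[[0,0,0],[0,0,0],0.4],[[0,0,0],[0,0,0],0.4]]'
```

```text
t: 14.92
eef_pos: [0.5196, -0.3265, 0.0991]
ee_rot: [0.585, 0.811, -0.0, 0.0]
contact_force: [-0.8, -0.8, 2.3]
grip_width: 0.0156
grasp_force: 30.0
t: 15.5
eef_pos: [0.5193, -0.3264, 0.0985]
ee_rot: [0.585, 0.811, -0.0, -0.0]
contact_force: [-0.3, -0.6, -0.2]
grip_width: 0.0527
grasp_force: 0.0
```

The rake touched down lightly (2.3 N) and is released. I'll lift straight up and take a final look.

```bash
python3 -m pendant '[[[0,0,0],[0,0,-10],0.3],[[0,0,0],[0,0,-30],0.2],[[0,0,0],[0,0,-60],0.2],[[0,0,0],[0,0,-95],0.2],[[0,0,0],[0,0,-130],0.2],[[0,0,0],[0,0,-150],0.2],[[0,0,0],[0,0,-150],0.2],[[0,0,0],[0,0,-150],0.2]]'
python3 - <<'E'
from fin import *
b=save('side','d6'); rep(b)
for n in ('rake_grip','rake'):
    for d in r.landmark_of(n,'side')[:1]: print(n,d['score'],cam2world('side',d['point']))
a=save('scene','s6')
for n in ('pencil1_center','pencil2_center','pencil3_center','pencil4_center','rake_grip','knight','queen','tin'):
    for d in r.landmark_of(n,'scene')[:1]: print(n,d['score'],cam2world('scene',d['point']))
f=lambda i,x,y,w,h,s:cv2.resize(i[y:y+h,x:x+w],None,fx=s,fy=s,interpolation=cv2.INTER_CUBIC)
cv2.imwrite('pics/c6.png',np.hstack([f(a,250,135,80,80,5),np.vstack([f(a,90,210,100,90,3.0)[:200,:400],f(b,290,130,75,50,4)[:200,:300]])if 0 else cv2.resize(np.vstack([f(a,90,215,100,75,3.6),f(b,285,130,100,75,3.6)]),(300,400))])[:,:,::-1])
E
```

```text
t: 16.17
eef_pos: [0.5199, -0.3266, 0.2506]
ee_rot: [0.585, 0.811, 0.0, 0.002]
contact_force: [-0.5, -0.3, 0.1]
grip_width: 0.0701
grasp_force: 0.0
red 50 x mean -0.0340 y range -0.012..0.058 angle deg 3.1
yellow 56 x mean -0.0245 y range -0.042..0.033 angle deg -1.2
blue 54 x mean -0.0160 y range -0.002..0.071 angle deg -0.3
green 2
rake_grip 0.59 [ 0.5197 -0.3282  0.0425]
rake 0.66 [ 0.5197 -0.3283  0.0002]
pencil2_center 0.53 [0.5615 0.1524 0.0108]
pencil3_center 0.73 [ 0.5198 -0.324   0.0349]
pencil4_center 0.43 [0.5791 0.1684 0.0133]
rake_grip 0.92 [ 0.5203 -0.3237  0.0345]
queen 0.67 [ 0.7874 -0.0074  0.0015]
tin 0.9 [ 0.621   0.395  -0.0006]
```

View pics/c6.png

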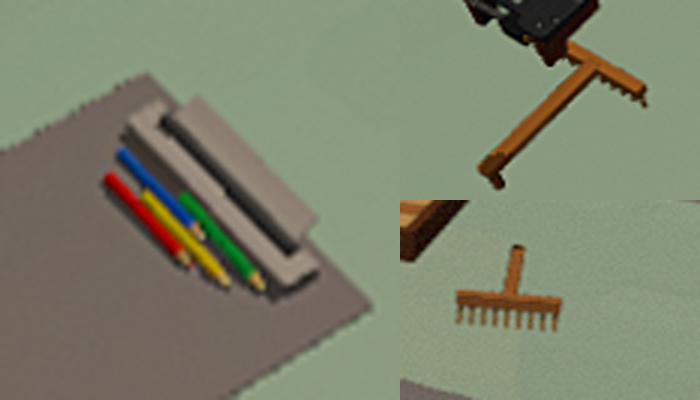

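The final view shows the pencils in a neat row parallel to the clip: red at (147,220), yellow (185,238), blue (160,195), green (222,240). The rake stands upright on the bare table, clear of the gripper.

```bash
python3 -c "
from rig import r
print(r.sign_off())"
```

```text
the job is handed in; nothing more can be done
None
```

I handed the job in at about 16.5 s: the four pencils lie flat in a row against the clip, within about 4° of parallel, and the rake stands released and upright on the bare table; the verdict was not shown to me.

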